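Crank the green-gripped salad spinner one turn

TASK

The cherry tomatoes in the salad spinner with the green grip have just been rinsed: take its upright green grip and crank it clockwise (seen from above) steadily through one full turn in one go, keeping hold of the grip all the way round, then let go. Tomatoes bruise, so crank slower than one turn a second and stop before one and a half turns, and leave the crank of the blue-gripped spinner where it is.

Things in the scene. Friction and masses are not known exactly. Their poses are not given: they have to be found in the camera images.
- green_grip (a point): Centre of the upright green grip to be cranked: cylinder, 24 mm diameter, 56 mm tall, spinning freely about its vertical axis on the end of a black crank arm, 65 mm from the crank's axis. The point is half-way up, 202 mm above the table (grip from 174 to 230 mm; top of the 22 mm wide arm at 172 mm). Nothing else stands above the lid. Its height never changes.
- green_hub (a point): Point on the crank's vertical axis, on top of the hub, 172 mm above the table (a steel cap rises 5 mm more); the green grip circles it at 65 mm radius. It stays put: the spinner, a clear bowl with flat lid 224 mm across and red tomatoes in a white basket that turns with the crank, is fixed to the table.
- green_crank (a joint): Turn of the green-gripped spinner's crank in rad: 0 at the start, growing clockwise seen from above, 6.28 after one full turn; it counts on beyond. There is no stop. Turning it takes about 2 N at the grip and it stays where it is left.
- blue_grip (a point): Centre of the blue grip of the other spinner (empty basket), which is left alone: same build and sizes as the green one, 202 mm above the table, its crank pointing in any direction. The two crank axes are at least 300 mm apart.
Mind the look-alikes: they are no part of the job. Leave any orange or purple look-alike of the part that bears green_grip alone.

How it is judged:
By the outcome, as a careful person would: the job done as asked, in the order asked, and still so for the second after the job is handed in, with the robot touching nothing.
It also fails if it takes over 43 s, if anything falls off the work surface, if the arm or the gripper's body presses on something with over 40 N, if the wrist force passes 120 N, or if a joint passes its speed limit or range.

ROBOT

A 6-joint arm with a two-finger parallel gripper is mounted at the origin on the work surface. World frame = base frame: x ahead of the robot, y to its left, z up, the work surface at z = 0. Lengths are in m, angles in rad, forces in N, time in s.
With the tool pointing down it reaches from about 0.275 to 0.775 m from the base axis. Payload 14.6 kg.
Tool frame: the origin (TCP) lies at the very end of the fingers, on their centre line; the grasp point (between the pads) lies 19 mm behind it; z points along the fingers, y is the line along which they close (so a half turn about z gives the same grasp; the last joint's range is limited). The gripper opens to 85 mm and grips with 20 to 120 N. Pads are 22 mm wide; open, the fingers measure 114 mm over their backs; the gripper's body (76 mm by 85 mm) begins 54 mm behind the grasp point. The pads swing forward as they close: fully open they stand 13 mm farther back than shut.
Start: joints at [-1.31, 0.263, -0.048, 1.259, 0, 1.415], TCP at [0.212, -0.48, 0.231] pointing down, gripper open.
Joint ranges: [-2.65, 2.65], [-0.89, 1.7], [-1.18, 1.37], [-2.13, 2.11], [-1.35, 1.29], [-3.14, 3.14]. Speed limits (rad/s): [1.89, 1.89, 2.57, 2.79, 3.14, 3.14].

INTERFACE

Orientations are given as a 3x3 rotation matrix whose columns are the frame's x, y, z axes.
In Python, from workcell import bot gives the robot as it stands.
- The arm moves only by the tool send_rows, never from a script. Its argument "deltas" is a list of rows, each an object with "dp": the shift along the world's x, y, z in m, a list of three; "dr": the turn, a rotation vector about the world's x, y, z in rad, a list of three; "gripper": the closure, from 0 (fully open) to 1 (shut). In form: [{"dp": [x, y, z], "dr": [ax, ay, az], "gripper": gripper}, ...]. A call has 1 to 20 rows; each row shifts and turns the commanded pose from where the row before left it; what a row does not reach is not made up. A row lasts 1/10 s, in which the tool goes at most 50 mm and 8.59 degrees, less where a joint would pass 70% of its speed; a pose out of reach is approached as far as the arm can. A call is refused whole if a number of a shift passes 0.05 or a number of a turn 0.15, either way. A call with a gripper value outside its range is refused whole. The fingers move at their own pace and stop on an object; the grip force is fixed at half the most. Time passes only in rows, so rows that do not move let the fingers close. It gives the time, the measured TCP pose, the force, the opening and the grip force at its end, in the units of the state.
- bot.get_obs(): the state, without advancing time (a new reading comes with each control period).
- bot.camera(name): name is "side" or "top" or "wrist"; returns (picture, depth): 480x640x3 uint8, red, green, blue; 480x640 float32, m along the optical axis (not along the pixel's ray), 0 where there is no reading.
- bot.camera_params(name): a dict with "mtx" (3x3 intrinsics, pixels), "extrinsics" (4x4, takes a point from camera to world coordinates). Camera axes: x right, y up, looking along -z (the intrinsics and any distortion apply to the point x, -y, -z); pixel columns grow to the right and rows downward; lengths in m; the calibration is good to about 2 mm. A picture is of the moment at which its call begins: read the wrist's pose just before it. camera_params takes no time and is no camera call; for the wrist camera it gives the pose at the moment of the call.
- bot.close_job(): hands the job in; it is judged then, once.
The state is a dict: "clock": time; "q": joint angles; "joint_vel": joint speeds; "joint_efforts": joint torques, N m; "ee_pos": TCP position; "orientation": TCP orientation; "ft_force": force on the tool from outside, world axes, zero at the start; "ft_torque": the same for the moment, N m; "opening": finger opening in m; "finger_force": force on a finger pad.
Only numpy, scipy, OpenCV 4.12 (cv2) and the standard library are available. Lean on these libraries where they do the work, as an engineer would, in place of code of your own. Each camera call takes 0.05 s, during which the arm holds its last target. There are 200 camera calls.

## Working session

There is one attempt and no reset: what is moved stays moved. The work goes in short steps, Python scripts to look and compute and a tool call to move; the robot and the scene stay as the last step left them, time stands still between calls to the robot, and variables do not carry over. Pictures are saved under pics/ and viewed, at most 10 in all, crops included, and the job is handed in when it is done.

Besides the shell and the picture viewer there is one more tool, called in YAML: its name, and indented under it one key for each argument. send_rows: Moves the arm, as the interface text tells. Its arguments: {"type":"object","properties":{"deltas":{"type":"array","items":{"type":"object","properties":{"dp":{"type":"array","items":{"type":"number"}},"dr":{"type":"array","items":{"type":"number"}},"gripper":{"type":"number"}}}}},"required":["deltas"]}

```bash
mkdir -p pics
cat > h.py <<'E'
import numpy as np, cv2
from workcell import bot
def snap(n):
    P=bot.camera_params(n); im,d=bot.camera(n); return im,d,P
def ray(P,u,v):
    K=P["mtx"];E=P["extrinsics"]
    c=np.array([(u-K[0][2])/K[0][0],-(v-K[1][2])/K[1][1],-1.])
    return E[:3,3],E[:3,:3]@c
def onz(P,u,v,z):
    o,r=ray(P,u,v); return o+r*(z-o[2])/r[2]
E
python3 - <<'E'
from h import *
o=bot.get_obs(); print(o["ee_pos"],o["orientation"],o["opening"])
for n in("top","side"):
    im,d,P=snap(n); cv2.imwrite(f"pics/{n}0.png",im[:,:,::-1]); np.savez(f"{n}0.npz",im=im,d=d,K=P["mtx"],E=P["extrinsics"])
    print(n,P["extrinsics"].round(3).tolist(),P["mtx"][0][0], {k:v for k,v in P.items() if k not in("mtx","extrinsics")})
E
```

```text
[ 0.21197904 -0.47998122  0.23080465] [[ 9.14796043e-01  4.03915966e-01 -3.02219641e-04]
 [ 4.03916043e-01 -9.14795391e-01  1.10608042e-03]
 [ 1.70294407e-04 -1.13390935e-03 -9.99999343e-01]] 0.08506082024100896
top [[0.013, 0.991, -0.135, 0.249], [-1.0, 0.013, 0.003, -0.116], [0.005, 0.135, 0.991, 1.544], [0.0, 0.0, 0.0, 1.0]] 588.1313494317764 {}
side [[-0.989, 0.142, -0.043, 0.414], [-0.148, -0.941, 0.305, 0.223], [0.003, 0.308, 0.951, 1.148], [0.0, 0.0, 0.0, 1.0]] 504.3387539754379 {}
```

View pics/top0.png

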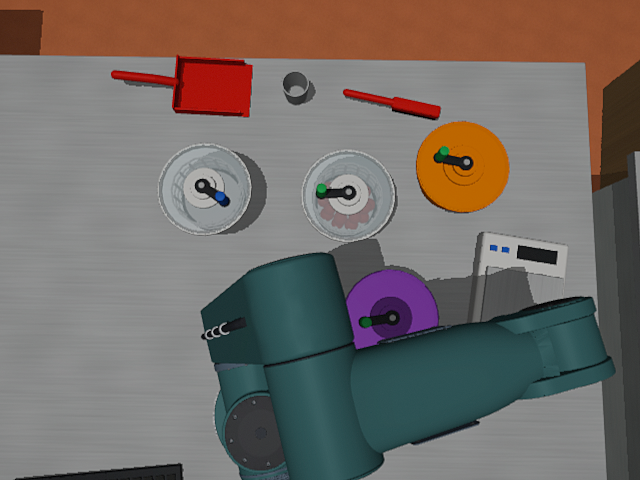

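View pics/side0.png

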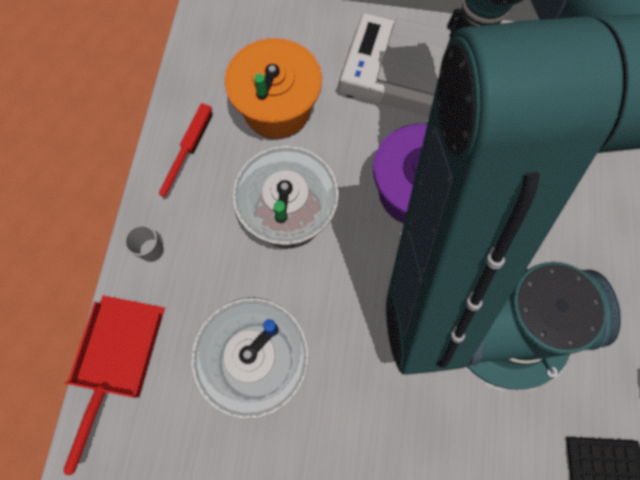

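The top view shows the target, the clear spinner with tomatoes: green grip near (321,190), hub near (348,192). In the side view the grip is near (280,210) and the hub near (285,187). The orange and purple spinners are green-gripped look-alikes, and the blue-gripped one is at (205,188) in the top view.

```bash
cat > tri.py <<'E'
from h import *
def tri(o1,r1,o2,r2):
    A=np.stack([r1,-r2],1); s=np.linalg.lstsq(A,o2-o1,rcond=None)[0]
    a,b=o1+s[0]*r1,o2+s[1]*r2; return (a+b)/2,np.linalg.norm(a-b)
def blob(im,c,rad,lo,hi):
    m=cv2.inRange(cv2.cvtColor(im,cv2.COLOR_RGB2HSV),lo,hi)
    k=np.zeros_like(m); cv2.circle(k,c,rad,255,-1); m&=k
    n,l,s,ce=cv2.connectedComponentsWithStats(m); 
    if n<2: return None,0,None
    i=1+s[1:,4].argmax()
    return ce[i],s[i,4],s[i]
E
python3 - <<'E'
from tri import *
T=np.load("top0.npz");S=np.load("side0.npz")
PT=dict(mtx=T["K"],extrinsics=T["E"]);PS=dict(mtx=S["K"],extrinsics=S["E"])
G=((45,120,50),(80,255,255))
ut,a,s=blob(T["im"],(321,190),18,*G);us,b,s2=blob(S["im"],(280,210),18,*G)
print(ut,a,s,us,b,s2)
print("grip tri",tri(*ray(PT,*ut),*ray(PS,*us)))
print("onz .202",onz(PT,*ut,.202),onz(PS,*us,.202),"onz .23",onz(PT,*ut,.23),onz(PS,*us,.23))
# hub: dark pixels blob circle (steel cap)
for n,im,c in(("t",T["im"],(348,192)),("s",S["im"],(285,187))):
    g=cv2.cvtColor(im,cv2.COLOR_RGB2GRAY); print(n);print(g[c[1]-9:c[1]+10,c[0]-9:c[0]+10])
print(T["d"][185:200:4,315:360:4].round(3))
# lid circles
E
```

```text
[320.94117647 189.81372549] 102 [317 184  10  13 102] [279.90909091 209.88068182] 176 [275 200  11  21 176]
grip tri (array([ 0.53535098, -0.12264127,  0.20396823]), np.float64(0.0003648586741796016))
onz .202 [ 0.53595356 -0.12269326  0.202     ] [ 0.53542451 -0.1233055   0.202     ] onz .23 [ 0.52996592 -0.12254521  0.23      ] [ 0.53183925 -0.1130733   0.23      ]
t
[[174 168 152 159 176 174 175 177 177 178 178 177 175 175 176 171 170 172
  174]
 [165 174 176 175 175 178 177 168 171 162 165 175 183 179 175 174 175 167
  162]
 [160 176 175 177 180 181 155 117 118  82  96 136 161 165 184 177 175 170
  150]
 [180 181 181 181 173 149  73   7  11  14  12   8  12  94 167 173 178 176
  171]
 [173 164 167 162 110   5  16  19  18  19  19  19  17  23  71 142 184 177
  176]
 [117  77  81  73  12  21  24  36  62  66  78  31  18  20  11  85 169 181
  175]
 [ 11  16  15  23  30  28  33  80 130 130 138 106  52  20  19  19 110 188
  177]
 [ 27  27  27  31  33  26  56 121 158 153 152 153 115  18  22  15  89 171
  180]
 [ 30  28  30  36  38  34  76 142 151 146 146 153 148  15  25  20  34 121
  184]
[... 1954 characters left out ...]
144  99  55  35  36  39  38  41  43  39  36  34  43  80 127 165 183
  188]
 [182 162 120  67  39  39  37  39  41  35  39  40  52  81 115 154 178 188
  191]
 [188 172 132  78  43  30  36  35  32  36  35  44  79 122 152 173 185 190
  190]
 [188 176 136  82  43  32  33  34  32  31  33  52 106 154 176 185 190 190
  190]
 [187 174 136  81  38  34  29  36  31  35  35  61 116 165 185 190 190 189
  186]]
[[1.43  1.342 1.337 1.426 1.419 1.417 1.417 1.405 1.41  1.409 1.413 1.425]
 [1.431 1.333 1.339 1.402 1.396 1.398 1.399 1.397 1.396 1.397 1.4   1.41 ]
 [1.429 1.345 1.34  1.398 1.391 1.398 1.393 1.397 1.387 1.391 1.394 1.405]
 [1.427 1.397 1.396 1.399 1.397 1.4   1.396 1.4   1.391 1.395 1.402 1.409]]
```

Run:
```python
from tri import *
T=np.load("top0.npz");S=np.load("side0.npz")
PT=dict(mtx=T["K"],extrinsics=T["E"]);PS=dict(mtx=S["K"],extrinsics=S["E"])
h,e=tri(*ray(PT,348.3,191.2),*ray(PS,284.3,185.7)); print("hub",h,e)
g=np.array([.5357,-.123,.202])
for z in(.172,.177): print(onz(PT,348.3,191.2,z),onz(PS,284.3,185.7,z))
v=g-h; print("r",np.hypot(*v[:2]),np.degrees(np.arctan2(v[1],v[0])))
```

```text
hub [ 0.53903703 -0.18775107  0.17546826] 0.00026589661493602875
[ 0.53990514 -0.18796432  0.172     ] [ 0.53935114 -0.18917274  0.172     ]
[ 0.53884489 -0.18770059  0.177     ] [ 0.53871048 -0.18706442  0.177     ]
r 0.06483700640736692 92.95020353075459
```

send_rows:
  deltas:
    - {"dp": [0, 0, 0.03], "dr": [0, 0, 0], "gripper": 0}
    - {"dp": [0, 0, 0.04], "dr": [0, 0, 0.1], "gripper": 0}
    - {"dp": [0.04, 0.04, 0.01], "dr": [0, 0, 0.1], "gripper": 0}
    - {"dp": [0.04, 0.04, 0], "dr": [0, 0, 0.1], "gripper": 0}
    - {"dp": [0.04, 0.04, 0], "dr": [0, 0, 0.1], "gripper": 0}
    - {"dp": [0.04, 0.04, 0], "dr": [0, 0, 0.1], "gripper": 0}
    - {"dp": [0.04, 0.04, 0], "dr": [0, 0, 0.1], "gripper": 0}
    - {"dp": [0.03, 0.04, 0], "dr": [0, 0, 0.1], "gripper": 0}
    - {"dp": [0.03, 0.04, 0], "dr": [0, 0, 0.1], "gripper": 0}
    - {"dp": [0.03, 0.04, 0], "dr": [0, 0, 0.1], "gripper": 0}
    - {"dp": [0.02, 0.03, 0], "dr": [0, 0, 0.1], "gripper": 0}
    - {"dp": [0.01, 0.005, 0], "dr": [0, 0, 0.1], "gripper": 0}
    - {"dp": [0, 0, 0], "dr": [0, 0, 0.055], "gripper": 0}
    - {"dp": [0, 0, 0], "dr": [0, 0, 0], "gripper": 0}

```text
clock: 1.5
ee_pos: [0.5084, -0.1486, 0.3096]
orientation: [[-0.002, 1.0, -0.001], [1.0, 0.002, 0.0], [0.0, -0.001, -1.0]]
ft_force: [0.5, 1.0, -0.0]
opening: 0.0855
finger_force: 0.0
```

Hub is at about (0.539, -0.188, 0.175). The radius comes out at 64.8 mm and the grip height at 0.204, both as stated. Next is a close look with the wrist camera.

Run:
```python
from tri import *
im,d,P=snap("wrist"); cv2.imwrite("pics/w1.png",im[:,:,::-1]); np.savez("w1.npz",im=im,d=d,K=P["mtx"],E=P["extrinsics"])
print(P["extrinsics"].round(3).tolist())
K=P["mtx"];Ei=np.linalg.inv(P["extrinsics"])
for p in((.5357,-.123,.204),(.539,-.1878,.177)):
    c=Ei@np.array([*p,1]); u=(K[0][0]*c[0]/-c[2]+K[0][2],K[1][1]*c[1]/c[2]+K[1][2]); print(u)
ug,a,s=blob(im,tuple(int(x) for x in (320,240)),400,(45,120,50),(80,255,255)); print(ug,a,s)
if a: print(onz(P,*ug,.202),onz(P,*ug,.23))
T=np.load("top0.npz"); PT=dict(mtx=T["K"],extrinsics=T["E"])
if a: print(tri(*ray(PT,320.94,189.81),*ray(P,*ug)))
```

```text
[[1.0, -0.0, 0.001, 0.508], [-0.0, 0.965, 0.263, -0.081], [-0.001, -0.263, 0.965, 0.451], [0.0, 0.0, 0.0, 1.0]]
(np.float64(360.0707967403067), np.float64(197.3635022709341))
(np.float64(358.20322292200206), np.float64(275.2037679863188))
[362.61511729 200.43614248] 1151 [ 344  179   39   42 1151]
[ 0.53766181 -0.12538583  0.202     ] [ 0.53436797 -0.12043732  0.23      ]
(array([ 0.53554313, -0.12331268,  0.20973033]), np.float64(0.002752369455844759))
```

View pics/w1.png

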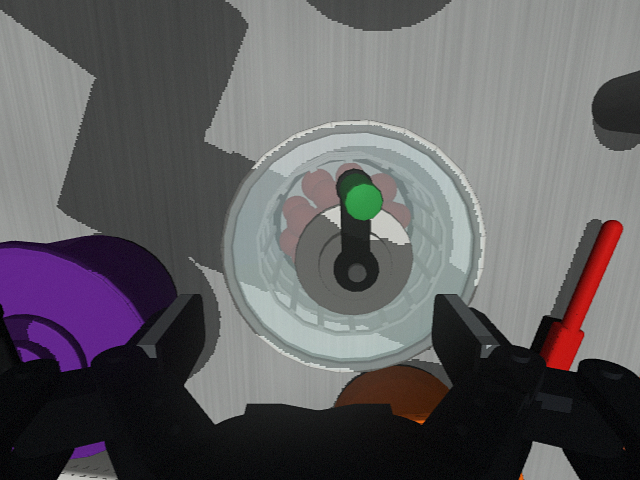

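The wrist view shows the target centred: lit grip top near (364,201) and hub cap near (357,272). It agrees with the fixed cameras to within about 2 mm. I'll average to grip (0.535, -0.122) and hub (0.5385, -0.1865), then descend with the fingers open.

send_rows:
  deltas:
    - {"dp": [0.0135, 0.0135, 0], "dr": [0, 0, 0], "gripper": 0}
    - {"dp": [0.0135, 0.0135, 0], "dr": [0, 0, 0], "gripper": 0}
    - {"dp": [0, 0, -0.015], "dr": [0, 0, 0], "gripper": 0}
    - {"dp": [0, 0, -0.025], "dr": [0, 0, 0], "gripper": 0}
    - {"dp": [0, 0, -0.025], "dr": [0, 0, 0], "gripper": 0}
    - {"dp": [0, 0, -0.025], "dr": [0, 0, 0], "gripper": 0}
    - {"dp": [0, 0, -0.02], "dr": [0, 0, 0], "gripper": 0}
    - {"dp": [0, 0, -0.0125], "dr": [0, 0, 0], "gripper": 0}
    - {"dp": [0, 0, 0], "dr": [0, 0, 0], "gripper": 0}
    - {"dp": [0, 0, 0], "dr": [0, 0, 0], "gripper": 0}

```text
clock: 2.55
ee_pos: [0.5352, -0.1223, 0.1879]
orientation: [[0.002, 1.0, 0.0], [1.0, -0.002, 0.0], [0.0, 0.0, -1.0]]
ft_force: [0.2, -0.1, 1.1]
opening: 0.0859
finger_force: 0.0
```

Run:
```python
from tri import *
print(bot.get_obs()["ee_pos"])
im,d,P=snap("wrist"); cv2.imwrite("pics/w2.png",im[:,:,::-1])
ug,a,s=blob(im,(320,240),400,(45,120,150),(80,255,255)); print(ug,a,s)
if a: print(onz(P,*ug,.23))
```

```text
[ 0.53518175 -0.12233623  0.18790927]
None 0 None
```

View pics/w2.png

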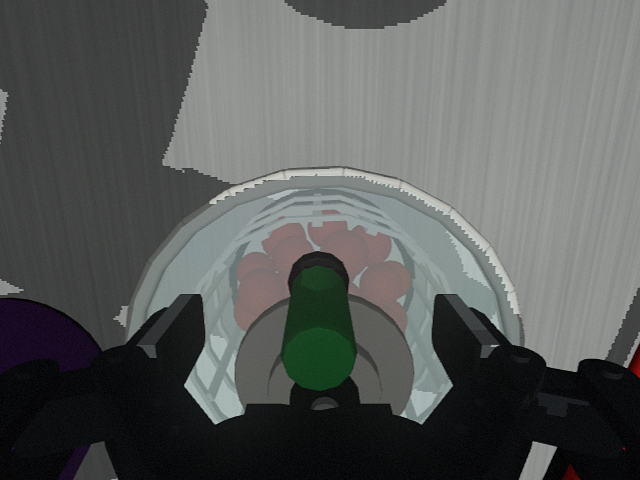

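The grip stands centred between the open fingers, with its top disc near (319,352). Closing.

send_rows:
  deltas:
    - {"dp": [0, 0, 0], "dr": [0, 0, 0], "gripper": 1}
    - {"dp": [0, 0, 0], "dr": [0, 0, 0], "gripper": 1}
    - {"dp": [0, 0, 0], "dr": [0, 0, 0], "gripper": 1}
    - {"dp": [0, 0, 0], "dr": [0, 0, 0], "gripper": 1}
    - {"dp": [0, 0, 0], "dr": [0, 0, 0], "gripper": 1}
    - {"dp": [0, 0, 0], "dr": [0, 0, 0], "gripper": 1}
    - {"dp": [0, 0, 0], "dr": [0, 0, 0], "gripper": 1}
    - {"dp": [0, 0, 0], "dr": [0, 0, 0], "gripper": 1}
    - {"dp": [0, 0, 0], "dr": [0, 0, 0], "gripper": 1}
    - {"dp": [0, 0, 0], "dr": [0, 0, 0], "gripper": 1}

```text
clock: 3.6
ee_pos: [0.5354, -0.122, 0.1878]
orientation: [[-0.0, 1.0, 0.0], [1.0, 0.0, -0.0], [-0.0, 0.0, -1.0]]
ft_force: [-1.6, 0.8, 6.2]
opening: 0.0225
finger_force: 58.6
```

Run:
```python
from tri import *
o=bot.get_obs(); print(o["ee_pos"],o["q"],o["ft_force"],o["opening"],o["finger_force"])
im,d,P=snap("wrist"); cv2.imwrite("pics/w3.png",im[:,:,::-1])
# clockwise deltas from angle of grip about hub
hub=np.array([.5385,-.1865]); v=np.array(o["ee_pos"][:2])-hub; print(np.hypot(*v)); a0=np.arctan2(v[1],v[0]); print(np.degrees(a0))
a=a0-np.radians(np.r_[0,2,6,np.arange(15,15+9*45,9)]) ; p=.065*np.c_[np.cos(a),np.sin(a)]
pr=np.round((p-p[0])*1e4)/1e4; dd=np.diff(pr,axis=0)*1000
for i in range(0,len(dd),20): print((dd[i:i+20]).round(1).tolist())
```

```text
[ 0.53539551 -0.12203635  0.18776897] [-3.72558974e-01  3.20297633e-01 -8.43876326e-02  1.16563229e+00
  6.81911401e-05  1.19823614e+00] [-1.64650875  0.77341082  6.22440372] 0.02247631064047287 58.59894812107086
0.06453836378231936
92.75716182948815
[[2.3, 0.1], [4.5, -0.1], [10.1, -1.4], [9.8, -2.9], [9.2, -4.5], [8.3, -5.8], [7.4, -7.0], [6.2, -8.2], [4.8, -8.9], [3.4, -9.7], [1.8, -10.0], [0.2, -10.2], [-1.4, -10.1], [-2.9, -9.8], [-4.4, -9.2], [-5.8, -8.3], [-7.1, -7.4], [-8.1, -6.2], [-9.0, -4.8], [-9.6, -3.4]]
[[-10.1, -1.8], [-10.2, -0.2], [-10.1, 1.4], [-9.7, 2.9], [-9.2, 4.4], [-8.4, 5.8], [-7.4, 7.1], [-6.1, 8.1], [-4.9, 9.0], [-3.3, 9.6], [-1.8, 10.1], [-0.3, 10.2], [1.4, 10.1], [2.9, 9.7], [4.5, 9.2], [5.8, 8.4], [7.0, 7.4], [8.2, 6.1], [8.9, 4.9], [9.7, 3.3]]
[[10.0, 1.8], [10.2, 0.3], [10.1, -1.4], [9.8, -2.9], [9.2, -4.5], [8.3, -5.8], [7.4, -7.0]]
```

View pics/w3.png

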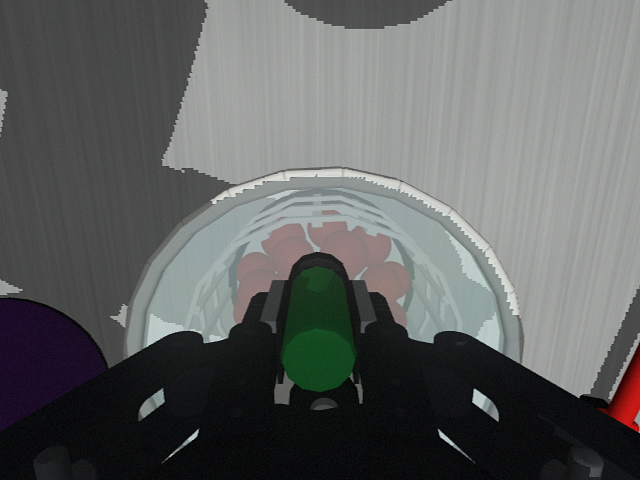

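Firmly gripped: finger force 58.6 N, opening 22.5 mm. Cranking clockwise (+x first), with the force checked after the first part.

send_rows:
  deltas:
    - {"dp": [0.0023, 0.0001, 0], "dr": [0, 0, 0], "gripper": 1}
    - {"dp": [0.0045, -0.0001, 0], "dr": [0, 0, 0], "gripper": 1}
    - {"dp": [0.0101, -0.0014, 0], "dr": [0, 0, 0], "gripper": 1}
    - {"dp": [0.0098, -0.0029, 0], "dr": [0, 0, 0], "gripper": 1}
    - {"dp": [0.0092, -0.0045, 0], "dr": [0, 0, 0], "gripper": 1}
    - {"dp": [0.0083, -0.0058, 0], "dr": [0, 0, 0], "gripper": 1}
    - {"dp": [0.0074, -0.007, 0], "dr": [0, 0, 0], "gripper": 1}
    - {"dp": [0.0062, -0.0082, 0], "dr": [0, 0, 0], "gripper": 1}
    - {"dp": [0.0048, -0.0089, 0], "dr": [0, 0, 0], "gripper": 1}
    - {"dp": [0.0034, -0.0097, 0], "dr": [0, 0, 0], "gripper": 1}

```text
clock: 4.65
ee_pos: [0.6015, -0.171, 0.1877]
orientation: [[-0.0, 1.0, -0.001], [1.0, 0.0, -0.001], [-0.001, -0.001, -1.0]]
ft_force: [-10.7, -0.0, 11.7]
opening: 0.0227
finger_force: 59.2
```

Mild inward pull of 10 N, so the path is about 1 mm too far in +x. I'll trim that and continue.

send_rows:
  deltas:
    - {"dp": [0.0013, -0.01, 0], "dr": [0, 0, 0], "gripper": 1}
    - {"dp": [-0.0003, -0.0102, 0], "dr": [0, 0, 0], "gripper": 1}
    - {"dp": [-0.0014, -0.0101, 0], "dr": [0, 0, 0], "gripper": 1}
    - {"dp": [-0.0029, -0.0098, 0], "dr": [0, 0, 0], "gripper": 1}
    - {"dp": [-0.0044, -0.0092, 0], "dr": [0, 0, 0], "gripper": 1}
    - {"dp": [-0.0058, -0.0083, 0], "dr": [0, 0, 0], "gripper": 1}
    - {"dp": [-0.0071, -0.0074, 0], "dr": [0, 0, 0], "gripper": 1}
    - {"dp": [-0.0081, -0.0062, 0], "dr": [0, 0, 0], "gripper": 1}
    - {"dp": [-0.009, -0.0048, 0], "dr": [0, 0, 0], "gripper": 1}
    - {"dp": [-0.0096, -0.0034, 0], "dr": [0, 0, 0], "gripper": 1}

```text
clock: 5.65
ee_pos: [0.5547, -0.25, 0.1878]
orientation: [[-0.0, 1.0, 0.001], [1.0, 0.0, 0.0], [0.0, 0.001, -1.0]]
ft_force: [0.2, 5.5, 8.6]
opening: 0.0225
finger_force: 59.1
```

Force is low (5.5 N). Continuing.

send_rows:
  deltas:
    - {"dp": [-0.0101, -0.0015, 0], "dr": [0, 0, 0], "gripper": 1}
    - {"dp": [-0.0102, 0.0001, 0], "dr": [0, 0, 0], "gripper": 1}
    - {"dp": [-0.0101, 0.0014, 0], "dr": [0, 0, 0], "gripper": 1}
    - {"dp": [-0.0097, 0.0029, 0], "dr": [0, 0, 0], "gripper": 1}
    - {"dp": [-0.0092, 0.0044, 0], "dr": [0, 0, 0], "gripper": 1}
    - {"dp": [-0.0084, 0.0058, 0], "dr": [0, 0, 0], "gripper": 1}
    - {"dp": [-0.0074, 0.0071, 0], "dr": [0, 0, 0], "gripper": 1}
    - {"dp": [-0.0061, 0.0081, 0], "dr": [0, 0, 0], "gripper": 1}
    - {"dp": [-0.0049, 0.009, 0], "dr": [0, 0, 0], "gripper": 1}
    - {"dp": [-0.0033, 0.0096, 0], "dr": [0, 0, 0], "gripper": 1}

```text
clock: 6.65
ee_pos: [0.4751, -0.2029, 0.1878]
orientation: [[0.0, 1.0, 0.001], [1.0, -0.0, -0.001], [-0.001, 0.001, -1.0]]
ft_force: [6.2, 0.3, 5.1]
opening: 0.0229
finger_force: 58.8
```

send_rows:
  deltas:
    - {"dp": [-0.0014, 0.0101, 0], "dr": [0, 0, 0], "gripper": 1}
    - {"dp": [-0.0001, 0.0102, 0], "dr": [0, 0, 0], "gripper": 1}
    - {"dp": [0.0014, 0.0101, 0], "dr": [0, 0, 0], "gripper": 1}
    - {"dp": [0.0029, 0.0097, 0], "dr": [0, 0, 0], "gripper": 1}
    - {"dp": [0.0045, 0.0092, 0], "dr": [0, 0, 0], "gripper": 1}
    - {"dp": [0.0058, 0.0084, 0], "dr": [0, 0, 0], "gripper": 1}
    - {"dp": [0.007, 0.0074, 0], "dr": [0, 0, 0], "gripper": 1}
    - {"dp": [0.0082, 0.0061, 0], "dr": [0, 0, 0], "gripper": 1}
    - {"dp": [0.0089, 0.0047, 0], "dr": [0, 0, 0], "gripper": 1}
    - {"dp": [0.0097, 0.0031, 0], "dr": [0, 0, 0], "gripper": 1}
    - {"dp": [0.01, 0.0017, 0], "dr": [0, 0, 0], "gripper": 1}
    - {"dp": [0.0102, 0.0003, 0], "dr": [0, 0, 0], "gripper": 1}
    - {"dp": [0.0101, -0.0014, 0], "dr": [0, 0, 0], "gripper": 1}
    - {"dp": [0.004, -0.0009, 0], "dr": [0, 0, 0], "gripper": 1}
    - {"dp": [0, 0, 0], "dr": [0, 0, 0], "gripper": 1}
    - {"dp": [0, 0, 0], "dr": [0, 0, 0], "gripper": 1}

```text
clock: 8.25
ee_pos: [0.5565, -0.1245, 0.1877]
orientation: [[0.0, 1.0, 0.001], [1.0, -0.0, -0.001], [-0.001, 0.001, -1.0]]
ft_force: [0.4, -4.0, 8.1]
opening: 0.0225
finger_force: 59.4
```

The crank has gone through about 379°, gripped throughout. Now release and retreat upward.

send_rows:
  deltas:
    - {"dp": [0, 0, 0], "dr": [0, 0, 0], "gripper": 0}
    - {"dp": [0, 0, 0], "dr": [0, 0, 0], "gripper": 0}
    - {"dp": [0, 0, 0], "dr": [0, 0, 0], "gripper": 0}
    - {"dp": [0, 0, 0], "dr": [0, 0, 0], "gripper": 0}
    - {"dp": [0, 0, 0], "dr": [0, 0, 0], "gripper": 0}
    - {"dp": [0, 0, 0], "dr": [0, 0, 0], "gripper": 0}
    - {"dp": [0, 0, 0], "dr": [0, 0, 0], "gripper": 0}
    - {"dp": [0, 0, 0], "dr": [0, 0, 0], "gripper": 0}
    - {"dp": [0, 0, 0.01], "dr": [0, 0, 0], "gripper": 0}
    - {"dp": [0, 0, 0.025], "dr": [0, 0, 0], "gripper": 0}
    - {"dp": [0, 0, 0.03], "dr": [0, 0, 0], "gripper": 0}
    - {"dp": [0, 0, 0.03], "dr": [0, 0, 0], "gripper": 0}
    - {"dp": [0, 0, 0.025], "dr": [0, 0, 0], "gripper": 0}
    - {"dp": [0, 0, 0], "dr": [0, 0, 0], "gripper": 0}
    - {"dp": [0, 0, 0], "dr": [0, 0, 0], "gripper": 0}

```text
clock: 9.75
ee_pos: [0.556, -0.1243, 0.308]
orientation: [[0.0, 1.0, 0.001], [1.0, -0.0, -0.0], [-0.0, 0.001, -1.0]]
ft_force: [0.6, -0.4, 0.0]
opening: 0.0854
finger_force: 0.0
```

Run:
```python
from tri import *
o=bot.get_obs(); print(o["ee_pos"],o["ft_force"],o["opening"],o["finger_force"])
im,d,P=snap("wrist"); cv2.imwrite("pics/w4.png",im[:,:,::-1])
ug,a,s=blob(im,(320,240),400,(45,100,30),(80,255,255)); print(ug,a,s)
g=onz(P,*ug,.22); print(g, "deg past +y:",np.degrees(np.arctan2(g[0]-.538,g[1]+.1865)))
```

```text
[ 0.55597908 -0.1243216   0.30800038] [ 0.57990822 -0.42142828  0.02960805] 0.0854244020757702 0.0
[318.21268164 237.57727873] 1514 [ 300  211   38   52 1514]
[ 0.55600522 -0.12120424  0.22      ] deg past +y: 15.416124039326448
```

View pics/w4.png

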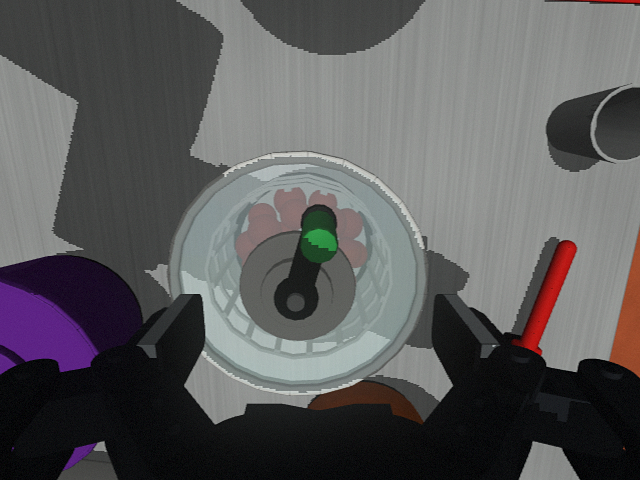

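The grip is free at (319,240), about 18° past its start after a full turn (hub at (296,300)). The gripper is clear of it.

```bash
python3 -c "
from workcell import bot
print(bot.close_job())"
```

```text
the job is handed in; nothing more can be done
None
```

I cranked the green-gripped spinner clockwise through about 1.05 turns in roughly 4.5 s, holding the grip all the way round, then let go and handed the job in; the blue-gripped spinner was not touched.

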